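# Set the mirror-ball spot to red and black it out

### The job

The small spotlight stands on its back beside the DJ's mixer: get it ready for the slow set. With a fingertip, push on the wheel's arms until the red filter fills the opening of the white hood, then push the orange post to swing the shutter over the hood until it meets its stop. Only push with the fingers: grasp and lift nothing, do not shove the lamp away, and leave the bottle, tape, mouse and ashtray where they are.

Things in the scene. Friction and masses are not known exactly. Their poses are not given: they have to be found in the camera images.
- lamp: Spotlight, 3.5 kg, standing free on a square black base plate (200 x 200 x 12 mm) with a finned metal can (diameter 166 mm, 90 mm high); on top lies a black colour wheel that turns about the lamp's vertical axis. Origin: underside of the base, on the wheel's axis; z is up. The white hood lies in the direction of the lamp's own +x axis.
- wheel (a joint): Angle of the colour wheel in rad, positive anticlockwise seen from above; endless, no stops. 0 or any multiple of 2 pi: red is centred under the hood. Otherwise red lies at this angle, anticlockwise from the hood. About 1 N sideways on any arm, either way round, turns it; it stays where it is left.
- red_filter (a point): Centre of the red filter's top face, 103 mm above the table. The wheel is a black disc of 90 mm radius, 96 to 102 mm above the table, with five round filters (52 mm across, centres 58 mm from the axis, 72 degrees apart; anticlockwise: red, yellow, green, blue, violet).
- red_ball (a point): Centre of the red ball on the red filter's arm. In line with each of the five filters a steel arm, a 10 mm round bar at 99 mm height, sticks out of the disc's rim (90 mm from the axis) to a ball of the filter's colour (18 mm across, 135 mm from the axis). Beside and below the arms all is free down to the base plate.
- hood (a point): Centre of the top of the white hood: a fixed ring over the wheel, 54 mm outer and 40 mm inner diameter, 109 to 118 mm above the table, 58 mm from the wheel's axis, joined to the axle by a white bridge. Through it the filter in use is seen.
- shutter (a joint): Angle of the shutter in rad: 0 is closed over the hood, at its stop; positive is open, anticlockwise from above (stop at 2.0). It is a thin dark grey arm turning about the wheel's axis, above wheel and hood, with a round blade of 56 mm diameter, its top 122.5 mm above the table. It starts open by 1.2 to 1.8 rad; about 1 N on the post moves it and it stays where left.
- post_top (a point): Top centre of the orange post that stands upright on the middle of the shutter's blade: 14 mm diameter, 30 mm tall, its top 152.5 mm above the table, 58 mm from the wheel's axis.
- bottle: Closed brown beer bottle, 62 mm diameter, 200 mm tall, standing; origin under its centre. A bystander.
- tape: Roll of black tape lying flat, 104 mm outer and 76 mm inner diameter, 48 mm high; origin under its centre. A bystander.
- mouse: Black computer mouse, 105 x 60 x 32 mm, long along its x; origin under its centre. A bystander.
- ashtray: Empty glass ashtray, a bowl of 110 mm diameter, 38 mm high; origin under its centre. A bystander.

How it is judged (in metres and radians):
On the way, in this order (a step that is already met when the one before it is completed fails the run):
1. the red filter fills the hood's opening (centres within 6 mm) while the shutter is still open (horizontal distance between red_filter and hood below 0.006 m and value of joint shutter above 0.6 rad), for 0.3 s.
2. the shutter is swung over the hood (value of joint shutter below 0.1 rad), for 0.2 s.
At the end, for the whole second after the job is handed in: The red filter's centre is within 6 mm of the hood's centre and the wheel is still; the shutter is closed to within 0.1 rad of its stop; the lamp stands flat within 40 mm of where it stood, and bottle, tape, mouse and ashtray are within 30 mm of where they stood (horizontal distance between red_filter and hood below 0.006 m and value of joint shutter below 0.1 rad and velocity of joint wheel between -0.05 and 0.05 rad/s and distance of lamp from where it was at the start of the episode below 0.04 m and angle between lamp's own z axis and vertical below 0.05 rad and distance of each of bottle, tape, mouse, ashtray from where it was at the start of the episode below 0.03 m); the robot touches nothing.
It fails at once if the lamp is lifted, tipped or shoved more than 40 mm (distance of lamp from where it was at the start of the episode above 0.04 m or height (world z) of lamp above 0.015 m or angle between lamp's own z axis and vertical above 0.15 rad).
It fails at once if a bystander is lifted or moved more than 30 mm (distance of any of bottle, tape, mouse, ashtray from where it was at the start of the episode above 0.03 m).
It also fails if it takes over 72 s, if anything falls off the work surface, if the arm or the gripper's body presses on something with over 40 N, if the wrist force passes 120 N, or if a joint passes its speed limit or range.

### The arm

A 7-joint arm with a two-finger parallel gripper is mounted at the origin on the work surface. World frame = base frame: x ahead of the robot, y to its left, z up, the work surface at z = 0. Lengths are in m, angles in degrees, forces in N, time in s.
With the tool pointing down it reaches from about 0.425 to 0.875 m from the base axis. Payload 4.7 kg.
Tool frame: the origin (TCP) lies at the very end of the fingers, on their centre line; the grasp point (between the pads) lies 19 mm behind it; z points along the fingers, y is the line along which they close (so a half turn about z gives the same grasp; the last joint's range is limited). The gripper opens to 87 mm and grips with 3 to 60 N. Pads are 19 mm wide; open, the fingers measure 117 mm over their backs; the gripper's body (75 mm by 190 mm) begins 51 mm behind the grasp point.
Start: joints at [73.631, 18.392, -4.016, 83.108, 1.295, 78.541, -3.26], TCP at [0.192, -0.621, 0.223] pointing down, gripper open.
Joint ranges: [-163.93, 163.93], [-17.29, 119.83], [-79.2, 71.16], [3.27, 140.29], [-89.18, 269.18], [5.43, 117.66], [-154.24, 154.24]. Speed limits (degrees/s): [147.25, 147.25, 180, 180, 180, 180, 180].

### API

Orientations are given as [roll, pitch, yaw] about the fixed x, y, z axes, in that order (R = Rz(yaw) Ry(pitch) Rx(roll)).
In Python, from cell import get_obs, eyes, env gives the robot as it stands.
- The arm moves only by the tool servo_tool, never from a script. Its argument "series" is a list that holds one entry, the list of rows, each a list of 7 numbers: the shift along the tool's x, y, z in units of 300 mm (1.0 is 300 mm), then the turn, a rotation vector about the tool's x, y, z in units of pi rad (1.0 is pi rad), then the opening, from 0 (shut) to 1 (fully open). In form: [[[tx, ty, tz, wx, wy, wz, gripper], ...]]. A call has 1 to 12 rows; each row is the pose to reach, as a shift and turn from the pose commanded when the call began, along the tool's axes at that moment, turning the shorter way round; what a row does not reach only later rows make up. A row lasts 1/12 s, in which the tool goes at most 41.7 mm and 7.16 degrees, less where a joint would pass 70% of its speed; a pose out of reach is approached as far as the arm can. A call with a number of a shift or a turn outside -1 to 1 is refused whole. A call with a gripper value outside its range is refused whole. The fingers move at their own pace and stop on an object; "grip_force" is the grip in N (left out, the last holds). Time passes only in rows, so rows that repeat a pose let the fingers close. It gives the time, the measured TCP pose, the force, the opening and the grip force at its end, in the units of the state.
- get_obs(): the state, without advancing time (a new reading comes with each control period).
- eyes.read_camera(name): name is "scene" or "side" or "wrist"; returns a dict with "frame" (384x512x3 uint8, red, green, blue), "depth" (384x512 float32, m along the optical axis (not along the pixel's ray), 0 where there is no reading), "fx", "fy", "cx", "cy" (pixels), "origin" and "rotation" of the camera in the world; the wrist camera has in their place "mount" (4x4, takes a point from camera to tool coordinates, whose origin is the TCP and whose axes are the flange's). Camera axes: x right, y down, z forward; pixel columns grow to the right and rows downward; lengths in m; the calibration is good to about 2 mm. The wrist camera is an equidistant fisheye: a pixel r from the principal point sees the ray r / f radians off the axis. A picture is of the moment at which its call begins: read the wrist's pose just before it.
- env.sign_off(): hands the job in; it is judged then, once.
The state is a dict: "time_s": time; "qpos": joint angles; "joint_velocities": joint speeds; "effort": joint torques, N m; "tool_pos": TCP position; "tool_rot": TCP orientation; "force": force on the tool from outside, world axes, zero at the start; "wrist_torque": the same for the moment, N m; "grip_width": finger opening in m; "grasp_force": force on a finger pad.
Only numpy, scipy, OpenCV 4.12 (cv2) and the standard library are available. Lean on these libraries where they do the work, as an engineer would, in place of code of your own. Each camera call takes 0.05 s, during which the arm holds its last target. There are 200 camera calls.

## Working session

There is one attempt and no reset: what is moved stays moved. The work goes in short steps, Python scripts to look and compute and a tool call to move; the robot and the scene stay as the last step left them, time stands still between calls to the robot, and variables do not carry over. Pictures are saved under pics/ and viewed, at most 10 in all, crops included, and the job is handed in when it is done.

Besides the shell and the picture viewer there is one more tool, called after "Emit:" by a JSON object that holds its "op" and its "data", one argument or row to a line. servo_tool: Moves the arm, as the interface text tells. Shifts and turns lie within -1 to 1; 1 stands for 300 mm of shift or pi rad of turn. Its arguments: {"type":"object","properties":{"series":{"type":"array"},"grip_force":{"type":"number"}},"required":["series"]}

```bash
mkdir -p pics; ls
python3 - <<'E'
from cell import get_obs, eyes, env
import cv2,numpy as np
o=get_obs();print({k:np.round(o[k],3) for k in o})
ims=[]
for n in("scene","side"):
    c=eyes.read_camera(n);np.savez(f'{n}.npz',**c);ims.append(c["frame"][:,:,::-1])
    print(n,c["origin"],np.round(c["rotation"],3).tolist(),c["fx"],c["cx"],c["cy"])
    cv2.imwrite(f'pics/{n}0.png',cv2.resize(ims[-1],(800,600)))
E
```

```text
pics
{'time_s': np.float64(0.0), 'qpos': array([73.632, 18.437, -4.016, 83.175,  1.296, 78.542, -3.263]), 'joint_velocities': array([-0.133,  0.117, -0.045,  0.05 , -0.021, -0.12 ,  0.027]), 'effort': array([ 1.0000e-03, -4.9129e+01, -4.0300e-01, -3.1253e+01, -6.4000e-02,
        4.4000e-02,  0.0000e+00]), 'tool_pos': array([ 0.192, -0.62 ,  0.221]), 'tool_rot': array([-1.79891e+02,  7.00000e-03,  1.71760e+01]), 'force': array([-0.5  ,  0.499,  0.346]), 'wrist_torque': array([0.016, 0.005, 0.009]), 'grasp_force': np.float64(0.0), 'grip_width': np.float64(0.087)}
scene [0.94597343 0.35966099 0.77200429] [-139.766, -0.098, 134.714] 358.73353835818716 252.2263246728434 192.13997415049025
side [ 0.45574161 -0.7794475   0.8487618 ] [-133.861, -0.054, -5.643] 350.56981422400287 253.87736127755022 188.94752210414987
```

View pics/scene0.png

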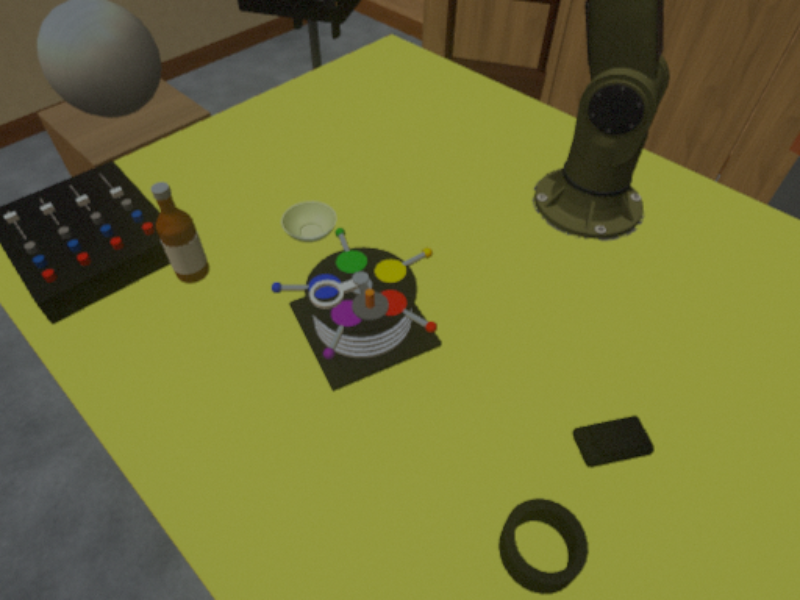

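View pics/side0.png

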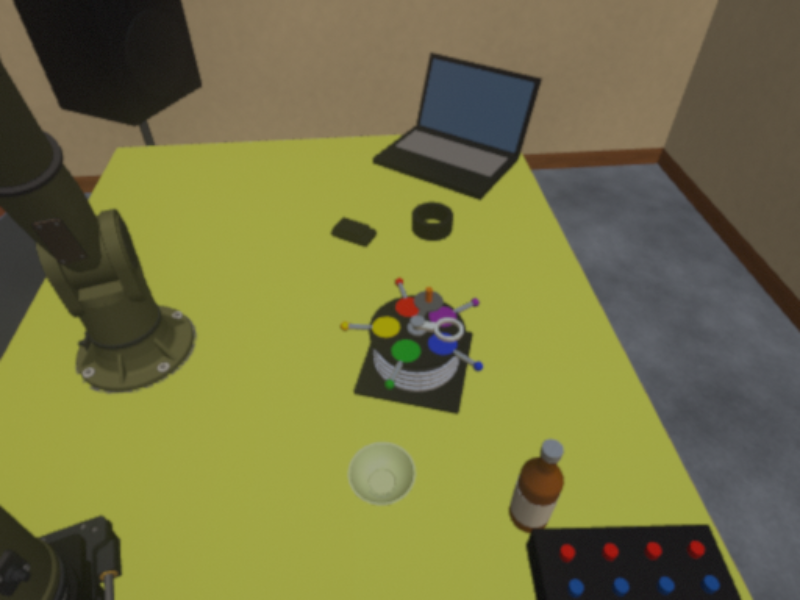

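The lamp is seen mid-table in both views. In the scene view, the hood ring is at about (326,293), the red ball at (431,327) and the post at (370,292). In the side view they are at (448,328), (399,282) and (429,290). Next I'll fit a lamp model to these pixels.

```bash
cat > fit.py <<'E'
import numpy as np
from scipy.optimize import least_squares
from scipy.spatial.transform import Rotation as Ro
def load(n):
    c=np.load(f'{n}.npz'); r=c['rotation']
    R=r if r.shape==(3,3) else Ro.from_euler('xyz',r,degrees=True).as_matrix()
    return c,R
def proj(c,R,p):
    q=(np.atleast_2d(p)-c['origin'])@R
    return np.c_[c['fx']*q[:,0]/q[:,2]+c['cx'],c['fy']*q[:,1]/q[:,2]+c['cy']]
def pol(c,r,a,z): return [c[0]+r*np.cos(a),c[1]+r*np.sin(a),z]
def model(p):
    x=p[:2]
    return np.array([pol(x,.135,p[2]+k*2*np.pi/5,.099) for k in range(5)]+[pol(x,.058,p[3],.118),pol(x,.058,p[3]+p[4],.1525)])
def fit(obs,p0):
    cams={n:load(n) for n in obs}
    f=lambda p:np.concatenate([(proj(*cams[n],model(p))-obs[n]).ravel() for n in obs])
    s=least_squares(f,p0,loss='soft_l1');return s.x,f(s.x).reshape(-1,7,2)
E
python3 - <<'E'
from fit import *
obs={'scene':np.array([[431,327],[428,252],[340,232],[277,287],[328,353],[326,293],[370,292]])*.64,
'side':np.array([[399,282],[345,326],[390,384],[478,366],[475,302],[448,328],[429,290]])*.64}
x,r=min((fit(obs,[.55,-.2,a,0,1.5]) for a in(0,1.57,3.1,-1.57)),key=lambda t:abs(t[1]).sum())
print(np.round(x,4),np.degrees(x[2:]));print(np.round(r,1))
for n in obs: # depth check of bystanders
    c,R=load(n)
    pts={'scene':{'bottle':(186,272),'ashtray':(309,222),'mouse':(613,440),'tape':(543,545)},'side':{'bottle':(532,515),'ashtray':(382,475),'mouse':(354,231),'tape':(432,220)}}[n]
    for k,(u,v) in pts.items():
        d=R@[(u*.64-c['cx'])/c['fx'],(v*.64-c['cy'])/c['fy'],1];t=(.02-c['origin'][2])/d[2];print(n,k,np.round(c['origin']+t*d,3))
E
```

```text
[ 0.5602 -0.0973  1.7199 -0.3099  1.3937] [ 98.54069752 -17.75759829  79.85135681]
[[[-0.5  0.2]
  [-0.9  0.5]
  [-0.4  0.4]
  [-0.7  0.3]
  [-0.2  0.4]
  [-0.2 -0.3]
  [-0.7 -0.1]]

 [[-0.5 -0.2]
  [-0.7 -0.2]
  [-1.  -0.1]
  [-0.7 -0.1]
  [-0.8  0. ]
  [-0.1 -0.6]
  [-0.6 -1. ]]]
scene bottle [ 0.714 -0.406  0.02 ]
scene ashtray [ 0.467 -0.351  0.02 ]
scene mouse [0.458 0.326 0.02 ]
scene tape [0.651 0.338 0.02 ]
side bottle [ 0.701 -0.428  0.02 ]
side ashtray [ 0.476 -0.339  0.02 ]
side mouse [0.458 0.318 0.02 ]
side tape [0.658 0.345 0.02 ]
```

Emit:
{"op": "servo_tool", "data": {
  "series": [
    [[0.815,-0.838,0,0,0,0,0],[0.815,-0.838,0,0,0,0,0],[0.815,-0.838,0,0,0,0,0],[0.815,-0.838,0,0,0,0,0],[0.815,-0.838,0,0,0,0,0],[0.815,-0.838,0,0,0,0,0],[0.815,-0.838,0,0,0,0,0],[0.815,-0.838,0,0,0,0,0],[0.815,-0.838,0,0,0,0,0],[0.815,-0.838,0,0,0,0,0],[0.815,-0.838,0,0,0,0,0]]
  ]
}}

```text
time_s: 1.02
tool_pos: [0.3515, -0.3079, 0.2225]
tool_rot: [180.0, 0.0, 17.3]
force: [-0.2, -1.1, -0.5]
grip_width: 0.0216
grasp_force: 0.0
```

Emit:
{"op": "servo_tool", "data": {
  "series": [
    [[0.815,-0.838,0,0,0,-0.45,0],[0.815,-0.838,0,0,0,-0.45,0],[0.815,-0.838,0,0,0,-0.45,0],[0.815,-0.838,0,0,0,-0.45,0],[0.815,-0.838,0,0,0,-0.45,0],[0.815,-0.838,0,0,0,-0.45,0],[0.815,-0.838,0,0,0,-0.45,0],[0.815,-0.838,0,0,0,-0.45,0],[0.815,-0.838,0,0,0,-0.45,0],[0.815,-0.838,0,0,0,-0.45,0],[0.815,-0.838,0,0,0,-0.45,0],[0.815,-0.838,0,0,0,-0.45,0]]
  ]
}}

```text
time_s: 2.02
tool_pos: [0.5109, 0.0021, 0.2219]
tool_rot: [-179.9, -0.0, 98.4]
force: [-0.1, -0.8, -0.9]
grip_width: 0.0004
grasp_force: 0.0
```

```bash
cat > plan.py <<'E'
from cell import get_obs
from fit import *
P=np.array([.5602,-.0973,1.7199,-.3099,1.3937])
def go(targets):
    """targets: (x,y,z,yaw deg) world -> rows in tool axes, from the measured pose"""
    o=get_obs();y0=np.radians(o['tool_rot'][2]);p=o['tool_pos']
    print('at',np.round(p,4),np.round(o['tool_rot'],1),'F',np.round(o['force'],1),'t',round(float(o['time_s']),1),'grip',o['grip_width'],'q7',o['qpos'][6])
    for x,y,z,w in targets:
        d=np.array([x,y])-p[:2]
        t=[np.cos(y0)*d[0]+np.sin(y0)*d[1],np.sin(y0)*d[0]-np.cos(y0)*d[1],p[2]-z]
        dw=(np.degrees(y0)-w+180)%360-180
        print([*(round(float(v)/.3,3) for v in t),0,0,round(dw/180,3),0])
def arm(th,r,off,z):
    a=np.radians(th);return (P[0]+r*np.cos(a)-off*np.sin(a),P[1]+r*np.sin(a)+off*np.cos(a),z,th)
E
python3 -c "
from plan import *
go([arm(98.5,.108,.04,.2),arm(98.5,.108,.04,.092)])"
```

```text
at [0.5109 0.0021 0.2219] [-179.9   -0.    98.4] F [-0.1 -0.8 -0.9] t 2.0 grip 0.00042949728156513436 q7 3.4404214279304846
[0.008, -0.02, 0.073, 0, 0, np.float64(-0.001), 0]
[0.008, -0.02, 0.433, 0, 0, np.float64(-0.001), 0]
```

Emit:
{"op": "servo_tool", "data": {
  "series": [
    [[0.008,-0.02,0.1,0,0,0,0],[0.008,-0.02,0.2,0,0,0,0],[0.008,-0.02,0.28,0,0,0,0],[0.008,-0.02,0.35,0,0,0,0],[0.008,-0.02,0.4,0,0,0,0],[0.008,-0.02,0.433,0,0,0,0],[0.008,-0.02,0.433,0,0,0,0],[0.008,-0.02,0.433,0,0,0,0]]
  ]
}}

```text
time_s: 2.68
tool_pos: [0.5045, 0.0043, 0.0925]
tool_rot: [-180.0, -0.0, 98.1]
force: [0.0, -0.1, -0.8]
grip_width: 0.0003
grasp_force: 0.0
```

```bash
python3 -c "
from plan import *
go([arm(98.5,.108,.03,.092)]+[arm(98.5-4*k,.108,.02,.092) for k in range(0,11)])"
```

```text
at [0.5045 0.0043 0.0925] [-180.    -0.    98.1] F [ 0.  -0.1 -0.8] t 2.7 grip 0.0003272379427484644 q7 -1.4638377543562822
[-0.002, 0.034, 0.002, 0, 0, np.float64(-0.002), 0]
[-0.002, 0.067, 0.002, 0, 0, np.float64(-0.002), 0]
[0.002, 0.092, 0.002, 0, 0, np.float64(0.02), 0]
[0.004, 0.118, 0.002, 0, 0, np.float64(0.042), 0]
[0.005, 0.143, 0.002, 0, 0, np.float64(0.064), 0]
[0.003, 0.169, 0.002, 0, 0, np.float64(0.087), 0]
[-0.0, 0.194, 0.002, 0, 0, np.float64(0.109), 0]
[-0.005, 0.219, 0.002, 0, 0, np.float64(0.131), 0]
[-0.012, 0.244, 0.002, 0, 0, np.float64(0.153), 0]
[-0.02, 0.268, 0.002, 0, 0, np.float64(0.176), 0]
[-0.03, 0.292, 0.002, 0, 0, np.float64(0.198), 0]
[-0.042, 0.314, 0.002, 0, 0, np.float64(0.22), 0]
```

Emit:
{"op": "servo_tool", "data": {
  "series": [
    [[-0.002,0.034,0.002,0,0,-0.002,0],[-0.002,0.067,0.002,0,0,-0.002,0],[0.002,0.092,0.002,0,0,0.02,0],[0.004,0.118,0.002,0,0,0.042,0],[0.005,0.143,0.002,0,0,0.064,0],[0.003,0.169,0.002,0,0,0.087,0],[0,0.194,0.002,0,0,0.109,0],[-0.005,0.219,0.002,0,0,0.131,0],[-0.012,0.244,0.002,0,0,0.153,0],[-0.02,0.268,0.002,0,0,0.176,0],[-0.03,0.292,0.002,0,0,0.198,0],[-0.042,0.314,0.002,0,0,0.22,0]]
  ]
}}

```text
time_s: 3.68
tool_pos: [0.6004, 0.0059, 0.0929]
tool_rot: [180.0, 0.0, 58.4]
force: [-1.7, -0.2, -0.6]
grip_width: 0.0009
grasp_force: 0.6
```

Run:
```python
from plan import *
from cell import eyes
import cv2
go([arm(58.5-4*k,.108,.02,.092) for k in range(1,13)])
c=eyes.read_camera('scene');cv2.imwrite('pics/s1.png',cv2.resize(c['frame'][100:292,120:376,::-1],(800,600),interpolation=cv2.INTER_CUBIC))
```

```text
at [0.6004 0.0059 0.0929] [180.    0.   58.4] F [-1.7 -0.2 -0.6] t 3.7 grip 0.0008759557345741921 q7 -44.01753586738395
[0.0, 0.024, 0.003, 0, 0, np.float64(0.021), 0]
[0.002, 0.05, 0.003, 0, 0, np.float64(0.044), 0]
[0.003, 0.075, 0.003, 0, 0, np.float64(0.066), 0]
[0.001, 0.101, 0.003, 0, 0, np.float64(0.088), 0]
[-0.002, 0.126, 0.003, 0, 0, np.float64(0.11), 0]
[-0.007, 0.151, 0.003, 0, 0, np.float64(0.133), 0]
[-0.014, 0.176, 0.003, 0, 0, np.float64(0.155), 0]
[-0.022, 0.2, 0.003, 0, 0, np.float64(0.177), 0]
[-0.032, 0.223, 0.003, 0, 0, np.float64(0.199), 0]
[-0.044, 0.246, 0.003, 0, 0, np.float64(0.221), 0]
[-0.057, 0.268, 0.003, 0, 0, np.float64(0.244), 0]
[-0.072, 0.289, 0.003, 0, 0, np.float64(0.266), 0]
```

View pics/s1.png

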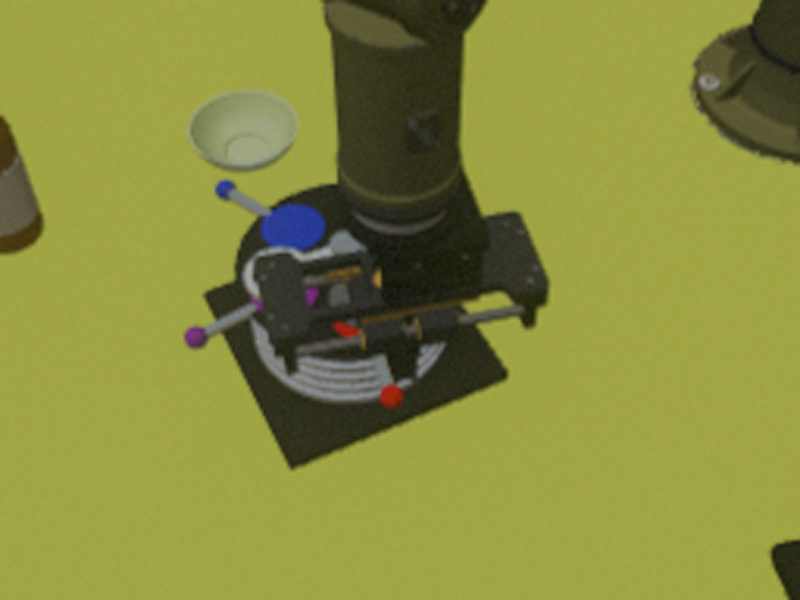

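The wheel follows the finger: the red ball is now at crop (391,397), beside the fingertip. The lamp's base hasn't moved, so I continue the sweep.

Emit:
{"op": "servo_tool", "data": {
  "series": [
    [[0,0.024,0.003,0,0,0.021,0],[0.002,0.05,0.003,0,0,0.044,0],[0.003,0.075,0.003,0,0,0.066,0],[0.001,0.101,0.003,0,0,0.088,0],[-0.002,0.126,0.003,0,0,0.11,0],[-0.007,0.151,0.003,0,0,0.133,0],[-0.014,0.176,0.003,0,0,0.155,0],[-0.022,0.2,0.003,0,0,0.177,0],[-0.032,0.223,0.003,0,0,0.199,0],[-0.044,0.246,0.003,0,0,0.221,0],[-0.057,0.268,0.003,0,0,0.244,0],[-0.072,0.289,0.003,0,0,0.266,0]]
  ]
}}

```text
time_s: 4.73
tool_pos: [0.6627, -0.0571, 0.0919]
tool_rot: [-180.0, -0.0, 10.6]
force: [-1.5, 0.6, 0.3]
grip_width: 0.0005
grasp_force: 0.6
```

```bash
cat > balls.py <<'E'
from fit import *
from cell import eyes
import cv2
C=np.array([.5602,-.0973])
def balls(n,save=None):
    """world angle of each visible ball: colour blobs lying 135 mm from the axis at 99 mm height"""
    c=eyes.read_camera(n);np.savez(n+'_n.npz',**c);_,R=load(n+'_n')
    h=cv2.cvtColor(c['frame'],cv2.COLOR_RGB2HSV).astype(int)
    for name,hh in dict(red=0,yellow=25,green=60,blue=120,violet=150).items():
        if name=='yellow': continue
        m=((abs((h[...,0]-hh+90)%180-90)<9)&(h[...,1]>150)&(h[...,2]>50)).astype('uint8')
        k,l,s,ct=cv2.connectedComponentsWithStats(m)
        for i in range(1,k):
            d=R@[(ct[i][0]-c['cx'])/c['fx'],(ct[i][1]-c['cy'])/c['fy'],1];p=(c['origin']+d*(.099-c['origin'][2])/d[2])[:2]-C
            if s[i,4]>=8 and .12<np.hypot(*p)<.15: print(n,name,s[i,4],'r',round(float(np.hypot(*p)),4),'ang',round(float(np.degrees(np.arctan2(p[1],p[0]))),1))
    if save: cv2.imwrite(save,cv2.resize(c['frame'][100:292,120:376,::-1],(800,600),interpolation=cv2.INTER_CUBIC))
E
python3 -c "
from plan import *
from balls import *
go([arm(10.5-3*k,.108,.02,.092) for k in range(1,9)])
balls('scene');balls('side')"
```

```text
at [ 0.6627 -0.0571  0.0919] [-180.    -0.    10.6] F [-1.5  0.6  0.3] t 4.7 grip 0.00047333902817066353 q7 -84.03079918106769
[0.003, 0.022, -0.0, 0, 0, np.float64(0.017), 0]
[0.004, 0.041, -0.0, 0, 0, np.float64(0.034), 0]
[0.005, 0.06, -0.0, 0, 0, np.float64(0.051), 0]
[0.005, 0.079, -0.0, 0, 0, np.float64(0.067), 0]
[0.004, 0.098, -0.0, 0, 0, np.float64(0.084), 0]
[0.002, 0.117, -0.0, 0, 0, np.float64(0.101), 0]
[-0.001, 0.136, -0.0, 0, 0, np.float64(0.117), 0]
[-0.005, 0.155, -0.0, 0, 0, np.float64(0.134), 0]
scene red 34 r 0.1327 ang 13.3
scene green 16 r 0.1367 ang 159.0
scene blue 12 r 0.1405 ang -130.2
side green 9 r 0.1355 ang 155.7
side blue 20 r 0.1331 ang -131.9
side violet 14 r 0.1344 ang -59.1
```

Emit:
{"op": "servo_tool", "data": {
  "series": [
    [[0.003,0.022,0,0,0,0.017,0],[0.004,0.041,0,0,0,0.034,0],[0.005,0.06,0,0,0,0.051,0],[0.005,0.079,0,0,0,0.067,0],[0.004,0.098,0,0,0,0.084,0],[0.002,0.117,0,0,0,0.101,0],[-0.001,0.136,0,0,0,0.117,0],[-0.005,0.155,0,0,0,0.134,0]]
  ]
}}

```text
time_s: 5.5
tool_pos: [0.67, -0.1023, 0.0919]
tool_rot: [-179.9, -0.1, -13.3]
force: [0.3, 1.7, -0.0]
grip_width: 0.0004
grasp_force: 0.6
```

```bash
python3 -c "
from plan import *
from balls import *
go([arm(-13.5-k,.108,.02,.092) for k in range(1,8)])
balls('scene','pics/s2.png');balls('side')"
```

```text
at [ 0.67   -0.1023  0.0919] [-1.799e+02 -1.000e-01 -1.330e+01] F [ 0.3  1.7 -0. ] t 5.5 grip 0.00039582450700573424 q7 -102.50282986154481
[0.001, 0.009, -0.0, 0, 0, np.float64(0.007), 0]
[0.002, 0.015, -0.0, 0, 0, np.float64(0.012), 0]
[0.003, 0.022, -0.0, 0, 0, np.float64(0.018), 0]
[0.004, 0.028, -0.0, 0, 0, np.float64(0.023), 0]
[0.005, 0.034, -0.0, 0, 0, np.float64(0.029), 0]
[0.005, 0.041, -0.0, 0, 0, np.float64(0.034), 0]
[0.006, 0.047, -0.0, 0, 0, np.float64(0.04), 0]
scene red 29 r 0.1337 ang -10.9
scene green 16 r 0.135 ang 135.0
scene blue 9 r 0.14 ang -153.8
side blue 14 r 0.133 ang -155.6
side violet 15 r 0.135 ang -82.4
```

View pics/s2.png

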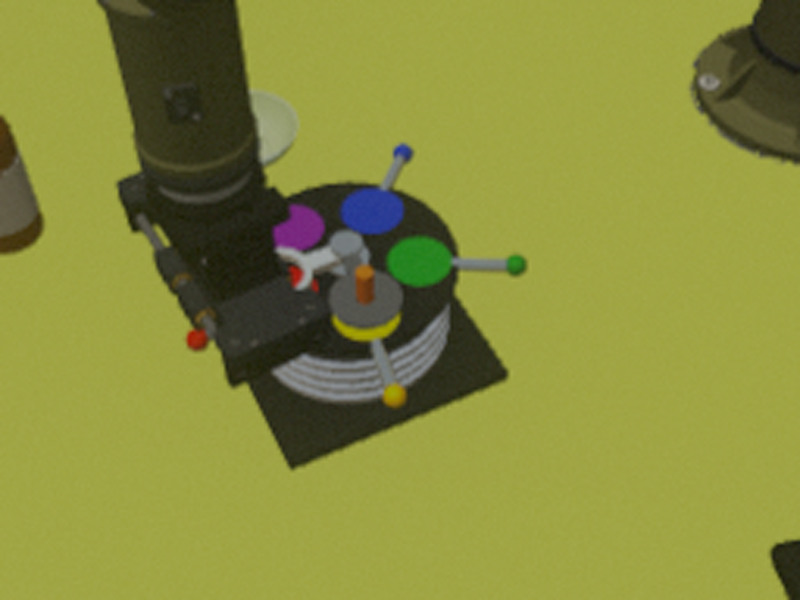

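The red filter is coming under the hood at crop (298,272), with the red arm near -10.7°. It needs about 7° more.

Emit:
{"op": "servo_tool", "data": {
  "series": [
    [[0.001,0.009,0,0,0,0.007,0],[0.002,0.015,0,0,0,0.012,0],[0.003,0.022,0,0,0,0.018,0],[0.004,0.028,0,0,0,0.023,0],[0.005,0.034,0,0,0,0.029,0],[0.005,0.041,0,0,0,0.034,0],[0.006,0.047,0,0,0,0.04,0],[0.006,0.047,0,0,0,0.04,0],[0.006,0.047,0,0,0,0.04,0]]
  ]
}}

```text
time_s: 6.35
tool_pos: [0.6675, -0.1181, 0.091]
tool_rot: [180.0, 0.0, -20.6]
force: [-0.1, -0.2, 0.3]
grip_width: 0.0002
grasp_force: 0.0
```

Emit:
{"op": "servo_tool", "data": {
  "series": [
    [[0,-0.06,0,0,0,0,0],[0,-0.06,0,0,0,0,0],[0,-0.06,0,0,0,0,0],[0,-0.06,-0.12,0,0,0,0],[0,-0.06,-0.24,0,0,0,0],[0,-0.06,-0.36,0,0,0,0],[0.3,-0.5,-0.36,0,0,0,0],[0.3,-0.6,-0.36,0,0,0,0],[0.3,-0.8,-0.36,0,0,0,0],[0.3,-0.8,-0.36,0,0,0,0],[0.3,-0.8,-0.36,0,0,0,0],[0.3,-0.8,-0.36,0,0,0,0]]
  ]
}}

```text
time_s: 7.35
tool_pos: [0.8374, 0.0775, 0.1983]
tool_rot: [-180.0, 0.0, -20.6]
force: [1.1, -0.2, 0.6]
grip_width: 0.0005
grasp_force: 0.0
```

```bash
python3 -c "
from plan import *
from balls import *
go([])
balls('scene','pics/s3.png');balls('side')"
```

```text
at [0.8374 0.0775 0.1983] [-180.     0.   -20.6] F [ 1.1 -0.2  0.6] t 7.3 grip 0.0005227975488598395 q7 -122.18657929055689
scene green 21 r 0.1343 ang 126.5
side red 14 r 0.1358 ang -18.3
side blue 11 r 0.1335 ang -163.3
side violet 15 r 0.1346 ang -90.1
```

View pics/s3.png

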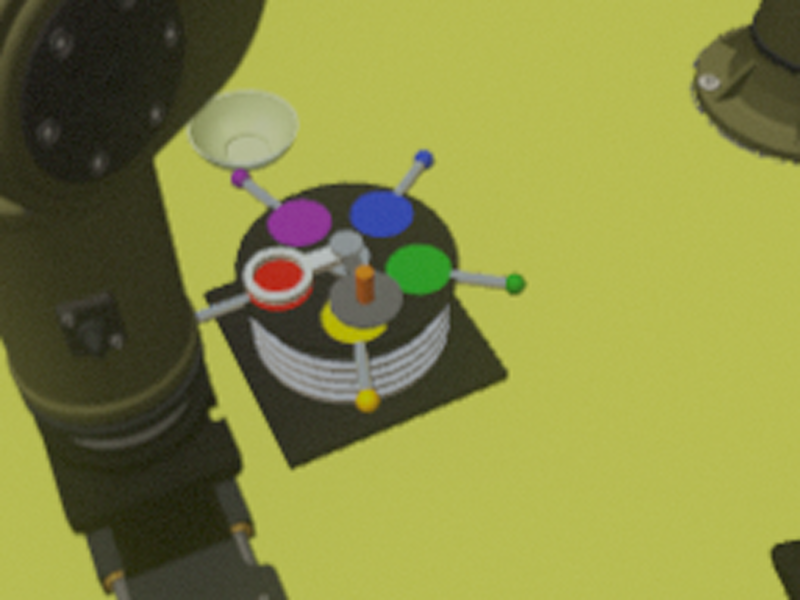

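Red fills the hood (crop 277,277), and the balls put the wheel within about 0.5° of target. Next is the shutter.

```bash
python3 -c "
from plan import *
go([arm(62.1,.058,.045,.2)])"
```

```text
at [0.8368 0.0833 0.1944] [-179.9    0.3  -20.2] F [-0.7  0.7 -1.5] t 7.5 grip 0.0005020242843160777 q7 -122.12048102486713
[-0.781, 0.671, -0.019, 0, 0, np.float64(-0.457), 0]
```

Emit:
{"op": "servo_tool", "data": {
  "series": [
    [[-0.781,0.671,-0.03,0,0,-0.457,0],[-0.781,0.671,-0.03,0,0,-0.457,0],[-0.781,0.671,-0.03,0,0,-0.457,0],[-0.781,0.671,-0.03,0,0,-0.457,0],[-0.781,0.671,-0.03,0,0,-0.457,0],[-0.781,0.671,-0.03,0,0,-0.457,0],[-0.781,0.671,-0.03,0,0,-0.457,0],[-0.781,0.671,-0.03,0,0,-0.457,0],[-0.781,0.671,-0.03,0,0,-0.457,0],[-0.781,0.671,-0.03,0,0,-0.457,0],[-0.781,0.671,-0.03,0,0,-0.457,0],[-0.781,0.671,-0.03,0,0,-0.457,0]]
  ]
}}

```text
time_s: 8.45
tool_pos: [0.5454, -0.0325, 0.2084]
tool_rot: [179.9, 0.1, 61.8]
force: [0.3, 0.1, -0.3]
grip_width: 0.0006
grasp_force: 0.0
```

```bash
python3 -c "
from plan import *
go([arm(62.1,.058,.04,.2),arm(62.1,.058,.04,.132)])"
```

```text
at [ 0.5454 -0.0325  0.2084] [1.799e+02 1.000e-01 6.180e+01] F [ 0.3  0.1 -0.3] t 8.4 grip 0.0006352511584373223 q7 -30.745340837332048
[0.025, 0.011, 0.028, 0, 0, np.float64(-0.001), 0]
[0.025, 0.011, 0.255, 0, 0, np.float64(-0.001), 0]
```

Emit:
{"op": "servo_tool", "data": {
  "series": [
    [[0.025,0.011,0.03,0,0,0,0],[0.025,0.011,0.1,0,0,0,0],[0.025,0.011,0.16,0,0,0,0],[0.025,0.011,0.22,0,0,0,0],[0.025,0.011,0.255,0,0,0,0],[0.025,0.011,0.255,0,0,0,0],[0.025,0.011,0.255,0,0,0,0]]
  ]
}}

```text
time_s: 9.03
tool_pos: [0.5525, -0.0257, 0.1312]
tool_rot: [-179.9, 0.0, 61.6]
force: [-0.3, -0.9, -0.3]
grip_width: 0.0006
grasp_force: 0.0
```

```bash
python3 -c "
from plan import *
go([arm(62.1,.058,.03,.132),arm(62.1,.058,.0173,.132)]+[arm(62.1-5*k,.058,.0173,.132) for k in range(1,11)])"
```

```text
at [ 0.5525 -0.0257  0.1312] [-179.9    0.    61.6] F [-0.3 -0.9 -0.3] t 9.0 grip 0.0006151350434813984 q7 -33.60899345156235
[-0.005, 0.034, -0.003, 0, 0, np.float64(-0.003), 0]
[-0.005, 0.077, -0.003, 0, 0, np.float64(-0.003), 0]
[-0.001, 0.094, -0.003, 0, 0, np.float64(0.025), 0]
[0.002, 0.111, -0.003, 0, 0, np.float64(0.053), 0]
[0.004, 0.129, -0.003, 0, 0, np.float64(0.08), 0]
[0.004, 0.146, -0.003, 0, 0, np.float64(0.108), 0]
[0.002, 0.164, -0.003, 0, 0, np.float64(0.136), 0]
[-0.001, 0.181, -0.003, 0, 0, np.float64(0.164), 0]
[-0.006, 0.198, -0.003, 0, 0, np.float64(0.192), 0]
[-0.012, 0.215, -0.003, 0, 0, np.float64(0.219), 0]
[-0.019, 0.231, -0.003, 0, 0, np.float64(0.247), 0]
[-0.028, 0.246, -0.003, 0, 0, np.float64(0.275), 0]
```

Emit:
{"op": "servo_tool", "data": {
  "series": [
    [[-0.005,0.034,0,0,0,-0.003,0],[-0.005,0.077,0,0,0,-0.003,0],[-0.001,0.094,0,0,0,0.025,0],[0.002,0.111,0,0,0,0.053,0],[0.004,0.129,0,0,0,0.08,0],[0.004,0.146,0,0,0,0.108,0],[0.002,0.164,0,0,0,0.136,0],[-0.001,0.181,0,0,0,0.164,0],[-0.006,0.198,0,0,0,0.192,0],[-0.012,0.215,0,0,0,0.219,0],[-0.019,0.231,0,0,0,0.247,0],[-0.028,0.246,0,0,0,0.275,0]]
  ]
}}

```text
time_s: 10.03
tool_pos: [0.6149, -0.0682, 0.1328]
tool_rot: [180.0, -0.1, 11.9]
force: [-0.7, 0.7, 0.1]
grip_width: 0.0005
grasp_force: 0.6
```

```bash
python3 -c "
from plan import *
go([arm(12.1-4*k,.058,.0173,.132) for k in range(1,9)])"
```

```text
at [ 0.6149 -0.0682  0.1328] [ 1.80e+02 -1.00e-01  1.19e+01] F [-0.7  0.7  0.1] t 10.0 grip 0.0004568616222624277 q7 -79.33420482389977
[-0.002, 0.013, 0.003, 0, 0, np.float64(0.021), 0]
[0.001, 0.026, 0.003, 0, 0, np.float64(0.043), 0]
[0.003, 0.04, 0.003, 0, 0, np.float64(0.066), 0]
[0.003, 0.055, 0.003, 0, 0, np.float64(0.088), 0]
[0.003, 0.069, 0.003, 0, 0, np.float64(0.11), 0]
[0.002, 0.083, 0.003, 0, 0, np.float64(0.132), 0]
[-0.001, 0.097, 0.003, 0, 0, np.float64(0.154), 0]
[-0.004, 0.11, 0.003, 0, 0, np.float64(0.177), 0]
```

Emit:
{"op": "servo_tool", "data": {
  "series": [
    [[-0.002,0.013,0.002,0,0,0.021,0],[0.001,0.026,0.002,0,0,0.043,0],[0.003,0.04,0.002,0,0,0.066,0],[0.003,0.055,0.002,0,0,0.088,0],[0.003,0.069,0.002,0,0,0.11,0],[0.002,0.083,0.002,0,0,0.132,0],[-0.001,0.097,0.002,0,0,0.154,0],[-0.001,0.097,0.002,0,0,0.154,0]]
  ]
}}

```text
time_s: 10.7
tool_pos: [0.621, -0.0979, 0.1324]
tool_rot: [180.0, -0.2, -15.8]
force: [0.4, 0.2, 0.4]
grip_width: -0.0
grasp_force: 0.0
```

Emit:
{"op": "servo_tool", "data": {
  "series": [
    [[0,0.003,0,0,0,0,0],[0,0.006,0,0,0,0,0],[0,0.006,0,0,0,0,0]]
  ]
}}

```text
time_s: 10.95
tool_pos: [0.6199, -0.098, 0.1317]
tool_rot: [-180.0, -0.1, -15.5]
force: [1.4, 0.3, 1.2]
grip_width: 0.0003
grasp_force: 0.4
```

Emit:
{"op": "servo_tool", "data": {
  "series": [
    [[0,0.003,0,0,0,0,0],[0,0.005,0,0,0,0,0],[0,0.005,0,0,0,0,0]]
  ]
}}

```text
time_s: 11.2
tool_pos: [0.6189, -0.0996, 0.1312]
tool_rot: [-180.0, -0.0, -15.6]
force: [1.2, 1.0, 1.1]
grip_width: 0.0007
grasp_force: 0.6
```

Emit:
{"op": "servo_tool", "data": {
  "series": [
    [[0,0.003,0,0,0,0,0],[0,0.006,0,0,0,0,0],[0,0.006,0,0,0,0,0],[0,0.006,0,0,0,0,0]]
  ]
}}

```text
time_s: 11.53
tool_pos: [0.6187, -0.1, 0.1312]
tool_rot: [-179.9, -0.0, -15.5]
force: [2.1, 4.4, 1.6]
grip_width: 0.0005
grasp_force: 2.5
```

Emit:
{"op": "servo_tool", "data": {
  "series": [
    [[0,0.003,0,0,0,0,0],[0,0.006,0,0,0,0,0],[0,0.006,0,0,0,0,0],[0,0.006,0,0,0,0,0]]
  ]
}}

```text
time_s: 11.87
tool_pos: [0.6187, -0.1, 0.1313]
tool_rot: [-179.8, -0.0, -15.5]
force: [3.1, 7.1, 0.5]
grip_width: 0.0004
grasp_force: 3.8
```

The stop is reached: force rises and the finger no longer advances. Now I back off, lift clear and check.

Emit:
{"op": "servo_tool", "data": {
  "series": [
    [[0,-0.05,0,0,0,0,0],[0,-0.08,0,0,0,0,0],[0,-0.08,0,0,0,0,0],[0,-0.08,-0.12,0,0,0,0],[0,-0.08,-0.24,0,0,0,0],[0,-0.08,-0.36,0,0,0,0],[0,-0.2,-0.36,0,0,0,0],[0,-0.33,-0.36,0,0,0,0],[0,-0.46,-0.36,0,0,0,0],[0,-0.6,-0.36,0,0,0,0],[0,-0.7,-0.36,0,0,0,0],[0,-0.8,-0.36,0,0,0,0]]
  ]
}}

```text
time_s: 12.87
tool_pos: [0.6821, 0.1289, 0.2386]
tool_rot: [179.9, 0.0, -15.6]
force: [-0.5, 0.5, 0.1]
grip_width: 0.0007
grasp_force: 0.0
```

Emit:
{"op": "servo_tool", "data": {
  "series": [
    [[0,-0.1,0,0,0,0,0],[0,-0.2,0,0,0,0,0],[0,-0.2,0,0,0,0,0],[0,-0.2,0,0,0,0,0],[0,-0.2,0,0,0,0,0],[0,-0.2,0,0,0,0,0]]
  ]
}}

```text
time_s: 13.37
tool_pos: [0.6986, 0.1831, 0.2389]
tool_rot: [179.9, -0.0, -15.7]
force: [-0.4, 0.4, 0.7]
grip_width: 0.0002
grasp_force: 0.0
```

```bash
python3 -c "
from plan import *
from balls import *
go([])
balls('scene','pics/s4.png');balls('side','pics/s5.png')
for n in('scene','side'):
    print(n,(proj(*load(n),[pol(P[:2],.058,P[3],.1525),pol(P[:2],.135,P[3],.099)])-[120,100])*3.125)"
```

```text
at [0.6986 0.1831 0.2389] [179.9  -0.  -15.7] F [-0.4  0.4  0.7] t 13.4 grip 0.0002374656716587588 q7 -128.4956801165803
scene red 23 r 0.1343 ang -19.9
scene blue 12 r 0.1388 ang -162.2
side red 14 r 0.1358 ang -18.3
side blue 10 r 0.133 ang -163.4
side violet 15 r 0.1346 ang -90.1
scene [[272.0388051  242.2615641 ]
 [185.62541246 323.75995051]]
side [[523.25109427 315.23327623]
 [603.3169152  369.07620036]]
```

View pics/s4.png

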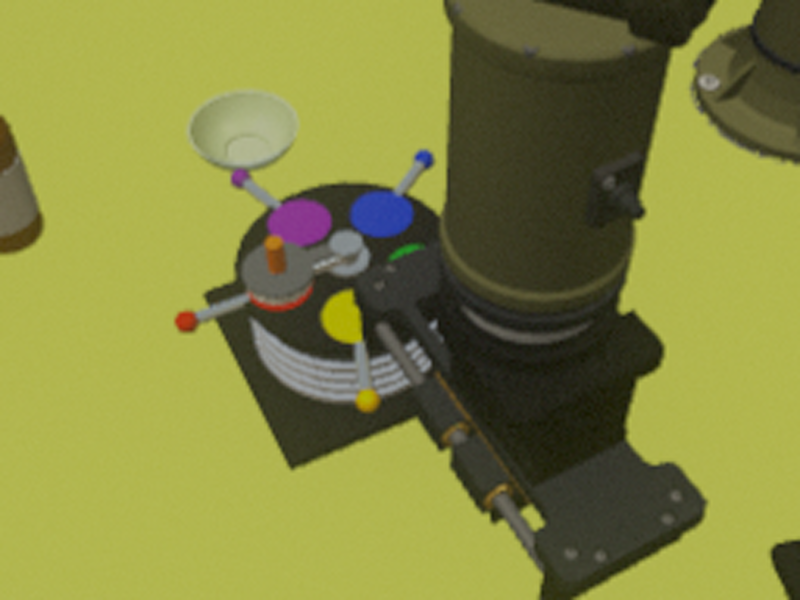

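View pics/s5.png

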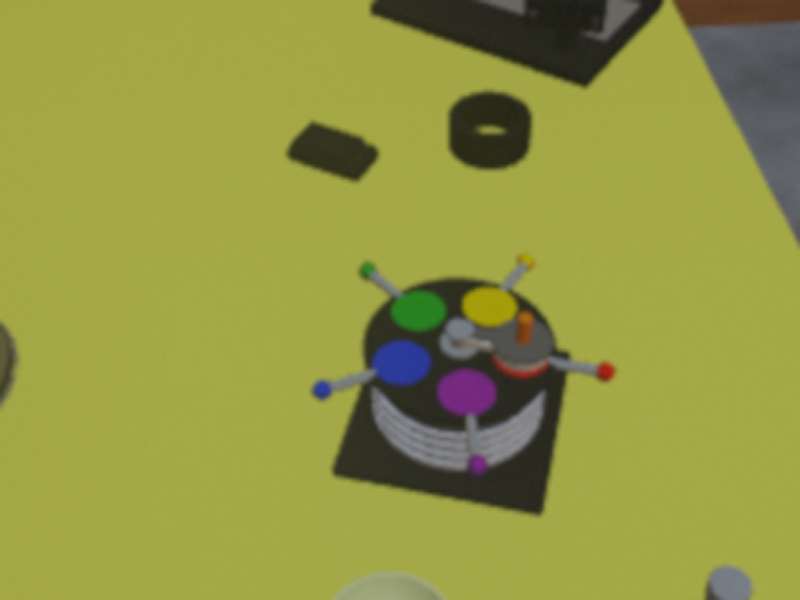

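The shutter covers the hood: the post is at (274,240) and (525,317), against predicted (272,242) and (523,315). The red arm lines up with it, and the gripper is clear. I'm handing it in.

```bash
python3 -c "
from cell import env
print(env.sign_off())"
```

```text
the job is handed in; nothing more can be done
None
```

The job is handed in: the last pictures showed red centred under the hood to within about 2° (the limit is about 6°), the shutter closed on its stop, the lamp and bystanders not visibly moved, and the gripper clear; the sign-off returned no verdict.

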